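# Hang a probe frame on twin pins and press it into its foam nest

### The job

Put the black probe frame on the test jig: line both of its round holes up with the jig's two upright pins, lower it over them, press its block down into the snug foam nest until the frame is fully home, level on both pin collars, and let go. The cradle that carries the pins is clamped somewhere along the jig's rail, so find the pins by feel or by eye; leave the meter, the screwdriver and the open tray where they are.

Things in the scene. Friction and masses are not known exactly. Their poses are not given: they have to be found in the camera images.
- frame: Loose probe frame, 0.26-0.46 kg: black plate 90 x 170 x 8 mm (x, y, z) with two long windows; under its middle a black block 36 x 60 mm, 22 mm tall, on which it stands level at the start; on top a grip rib. Origin: centre of the block's underside, z up. Plate underside at z = 22 mm, top at 30 mm. Two round through holes, 14 mm diameter, at x = 0, y = +66 and -66 mm. Half a turn about z makes no difference.
- grip (a point): Centre of the frame's aluminium grip rib, which stands on the plate's middle: 16 mm thick along x (pinch it across x), 70 mm long along y, 36 mm tall. This point is 48 mm above the frame's origin; the rib's top is at 66 mm. Axes as the frame's.
- jig: Fixed base rail of the test jig: aluminium bar 100 x 290 x 20 mm (x, y, z), origin at the centre of its underside on the table, z up, turned about z. A steel cradle, 84 x 190 mm, is clamped on top, square to the rail and centred at x = 0, but its centre is anywhere from y = -28 to +28 mm along it: not reported, to be felt for or seen. It does not give when touched.
- pin_level (a point): Point over the middle of the rail (not of the cradle), 81 mm above the jig's origin: the height of both pin tops. Pins: upright, steel, 12 mm diameter with a 2 mm tapered tip, at x = 0, 66 mm either side of the cradle's centre along the jig's y. Axes as the jig's.
- home_level (a point): Point over the middle of the rail, 51 mm above the jig's origin: the height of the tops of the pins' collars (24 mm diameter), on which the plate's underside lies when home; the frame's origin is then 29 mm above the jig's, its y along the jig's y, either way round. Axes as the jig's.
- nest_level (a point): Point over the middle of the rail, 47 mm above the jig's origin: the height of the foam nest's top. The nest, midway between the pins, is a cutout 65 mm long (y) between two soft dark foam pads, 41 mm apart at the top, sloping to 32 mm 12 mm further down, so the 36 mm block has to be pushed in (5 to 20 N, its own weight is not enough). The foam does not push it out again.
- meter: Bystander: orange handheld meter lying on its back, 85 x 165 x 42 mm, loose. Origin: centre of its underside.
- screwdriver: Bystander: screwdriver 170 mm long, loose, lying along its own x.
- tray: Bystander: empty open black tray 90 x 150 x 45 mm, loose. Origin: centre of its underside.
Things that resemble listed ones, but are neither listed nor needed, are in the scene too. What is shaped like the frame but blue or red is not meant.

How it is judged:
By the outcome, as a careful person would: the job done as asked, in the order asked, and still so for the second after the job is handed in, with the robot touching nothing.
It also fails if it takes over 58 s, if anything falls off the work surface, if the arm or the gripper's body presses on something with over 40 N, if the wrist force passes 120 N, or if a joint passes its speed limit or range.

### The arm

A 6-joint arm with a two-finger parallel gripper is mounted at the origin on the work surface. World frame = base frame: x ahead of the robot, y to its left, z up, the work surface at z = 0. Lengths are in m, angles in rad, forces in N, time in s.
With the tool pointing down it reaches from about 0.25 to 0.725 m from the base axis. Payload 4 kg.
Tool frame: the origin (TCP) lies on the centre line of the jaws, within the pads' length; the fingertips stand 19 mm ahead of it and the grasp point (between the pads) is the TCP; z points along the fingers, y is the direction in which the jaws open and shut (so a half turn about z gives the same grasp; the last joint's range is limited). The gripper opens to 85 mm and grips with 20 to 120 N. Pads are 22 mm wide; open, the fingers measure 114 mm over their backs; the gripper's body (76 mm by 85 mm) begins 54 mm behind the grasp point. The pads swing forward as they close: fully open they stand 13 mm farther back than shut.
Start: joints at [1.217, 0.241, 0.005, 1.335, 0, 1.571], TCP at [0.173, 0.469, 0.25] pointing down, gripper open.
Joint ranges: [-2.72, 2.72], [-1.05, 1.87], [-1.09, 1.28], [-1.99, 2.15], [-1.42, 1.44], [-3.14, 3.14]. Speed limits (rad/s): [2.79, 2.79, 3.14, 3.14, 3.14, 3.14].

### API

Orientations are given as a unit quaternion [x, y, z, w].
In Python, from workcell import bot gives the robot as it stands. The module is installed in compiled form; this text tells all that it offers.
- The arm moves only by the shell command python3 -m handwheel 'ROWS' [OPENING]. ROWS is JSON, a list of rows, each an object of numbers: "dx", "dy", "dz": the shift along the tool's x, y, z as a fraction of full scale; "ax", "ay", "az": the turn, a rotation vector about the tool's x, y, z as a fraction of full scale. In form: [{"dx": .., "dy": .., "dz": .., "ax": .., "ay": .., "az": ..}, ...]. A call has 1 to 12 rows; each row shifts and turns the commanded pose from where the row before left it, along the tool's axes as they then stand; what a row does not reach is not made up. Full scale, the value 1, is 2.5 cm for a shift and 0.15 rad for a turn. A row lasts 1/10 s, in which the tool goes at most 50 mm and 8.59 degrees, less where a joint would pass 70% of its speed; a pose out of reach is approached as far as the arm can. A call with a number of a shift or a turn outside -1 to 1 is refused whole. A call with a gripper value outside its range is refused whole. OPENING is the gripper's target within -1 to 1 (fully open at 1, half-way at 0, shut at -1), set as the call begins (- or left out, the last holds). The fingers move at their own pace and stop on an object; the grip force is fixed at half the most. Time passes only in rows, so rows that do not move let the fingers close. It gives the time, the measured TCP pose, the force and the opening at its end, in the units of the state.
- bot.get_obs(): the state, without advancing time (a new reading comes with each control period).
- bot.camera(name): name is "side" or "top"; returns a dict with "img" (420x560x3 uint8, red, green, blue), "intrinsics" (3x3 intrinsics, pixels), "dist_coeffs" ([k1, k2, p1, p2, k3] as OpenCV has them; the pictures are not rectified), "eye" and "rotation" of the camera in the world. Camera axes: x right, y down, z forward; pixel columns grow to the right and rows downward; lengths in m; the calibration is good to about 2 mm. A picture is of the moment at which its call begins. There is no depth.
- bot.job_done(): hands the job in, once; it reports no verdict.
Trained networks look in a picture, given as the dict that the camera call returned (one of the last four; its "shot" number tells which), for a name from the list of things; names that differ only in an ending like _2 or _b are one class to them, and where a whole thing is asked for, a point or a joint stands for the part that bears it (a point fixed in the world has none). Each returns a list of dicts, best first, with "confidence" (0 to 1); they miss things now and then, are a little off and sometimes report something else, mostly with a low value. They report only what shows in the picture. A call takes as long as a camera call. They do not tell look-alikes from the thing itself.
- bot.trace(thing, picture): "region" (420x560 bool, what is visible of it) and "rect" ([centre column, centre row, width, height] in pixels, round what is visible of it).
The state is a dict: "clock": time; "joint_pos": joint angles; "joint_vel": joint speeds; "tau": joint torques, N m; "eef_pos": TCP position; "tool_rot": TCP orientation; "ft_force": force on the tool from outside, world axes, zero at the start; "ft_torque": the same for the moment, N m; "grip_width": finger opening in m.
Only numpy, scipy, OpenCV 4.12 (cv2) and the standard library are available. Lean on these libraries where they do the work, as an engineer would, in place of code of your own. Each camera call takes 0.05 s, during which the arm holds its last target.

## Working session

There is one attempt and no reset: what is moved stays moved. The work goes in short steps, Python scripts to look and compute and a shell command to move; the robot and the scene stay as the last step left them, time stands still between calls to the robot, and variables do not carry over. Pictures are saved under pics/ and viewed, and the job is handed in when it is done.

```bash
mkdir -p pics; ls
cat > h.py <<'E'
import numpy as np,cv2
from workcell import bot
def snap(name,fn):
    p=bot.camera(name); cv2.imwrite('pics/'+fn,p['img'][:,:,::-1]); return p
E
python3 - <<'E'
from h import *
for n in ['top','side']:
    p=snap(n,n+'1.png'); print(n,p['intrinsics'],p['dist_coeffs'],p['eye'],p['rotation'])
    for t in ['frame','jig']:
        for r in bot.trace(t,p): print(t,r['rect'],r['confidence'])
o=bot.get_obs();print(o)
E
```

```text
pics
top [[403.65771383   0.         279.25607734]
 [  0.         403.65771383 214.26828002]
 [  0.           0.           1.        ]] [-0.05713702  0.          0.          0.          0.        ] [0.49239045 0.24105386 1.0829034 ] [ 0.71289385 -0.69981138  0.04176476 -0.01738087]
frame [98.8, 286.8, 67.2, 72.4] 0.88
frame [337.5, 277.3, 70.4, 50.2] 0.84
frame [221.5, 141.0, 43.0, 68.2] 0.8
frame [265.5, 216.9, 68.6, 40.0] 0.65
jig [446.9, 249.2, 106.1, 51.5] 0.82
side [[479.04546004   0.         287.12605475]
 [  0.         479.04546004 218.29204916]
 [  0.           0.           1.        ]] [-0.11615324  0.          0.          0.          0.        ] [ 0.07491182 -0.53104063  1.16902168] [ 0.90092437 -0.277465    0.09862837 -0.31878032]
frame [309.9, 170.6, 58.0, 37.3] 0.98
frame [281.4, 220.4, 60.6, 46.5] 0.97
frame [164.7, 167.4, 37.6, 37.4] 0.66
frame [271.6, 291.1, 50.3, 58.6] 0.59
jig [364.9, 363.2, 96.6, 113.6] 0.6
{'clock': 0.3, 'joint_pos': array([1.21702264e+00, 2.40912914e-01, 4.56588968e-03, 1.33518728e+00,
       3.46611143e-05, 1.57075410e+00]), 'joint_vel': array([-0.00102817, -0.00071709,  0.00241718, -0.00061172, -0.00084696,
        0.00164568]), 'tau': array([ 1.39471835e-03, -3.71850049e+01,  2.52249795e+01,  9.15762124e-03,
        5.71353439e-05, -3.76502136e-07]), 'eef_pos': array([0.17314279, 0.46885507, 0.24998408]), 'tool_rot': array([ 1.75945063e-01,  9.84399918e-01, -3.60177740e-04, -8.19967840e-05]), 'ft_force': array([-0.06326535,  0.37773538, -0.22999221]), 'ft_torque': array([-0.02479521, -0.01228518, -0.00153284]), 'grip_width': 0.08559738973441648}
```

View pics/top1.png

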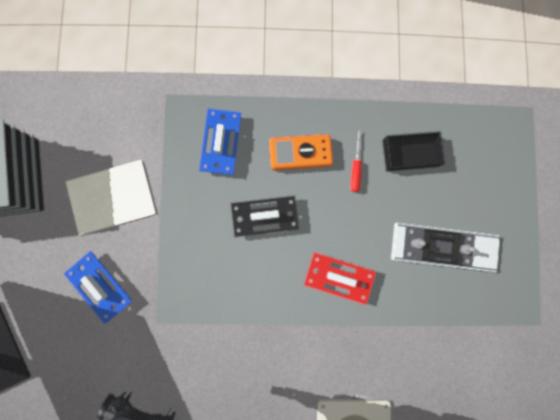

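View pics/side1.png

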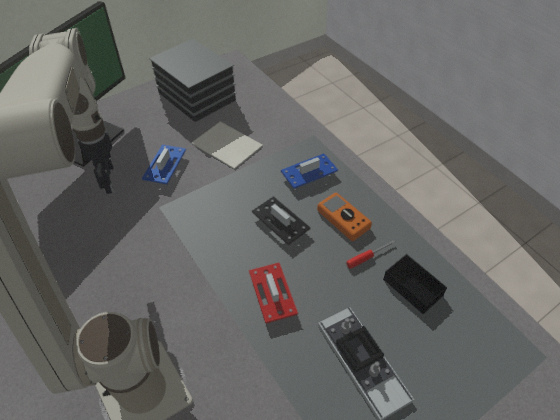

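The black frame is at top (265,216) and side (281,220). The jig is at top (447,249) and side (365,363). The blue and red look-alikes aren't needed. I'll zoom in for exact features.

Run:
```python
import cv2
t=cv2.imread('pics/top1.png');s=cv2.imread('pics/side1.png')
def c(im,x,y,w,h,k,fn):
    cv2.imwrite('pics/'+fn,cv2.resize(im[y:y+h,x:x+w],None,fx=k,fy=k,interpolation=cv2.INTER_CUBIC))
c(t,220,185,90,60,8,'tf.png');c(t,380,210,130,70,6,'tj.png')
c(s,240,185,80,70,8,'sf.png');c(s,310,300,110,119,5,'sj.png')
```

```text
(no output)
```

View pics/tf.png

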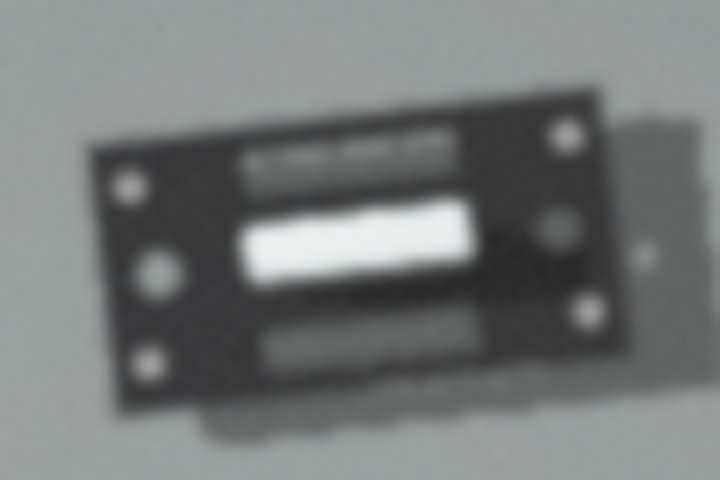

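View pics/tj.png

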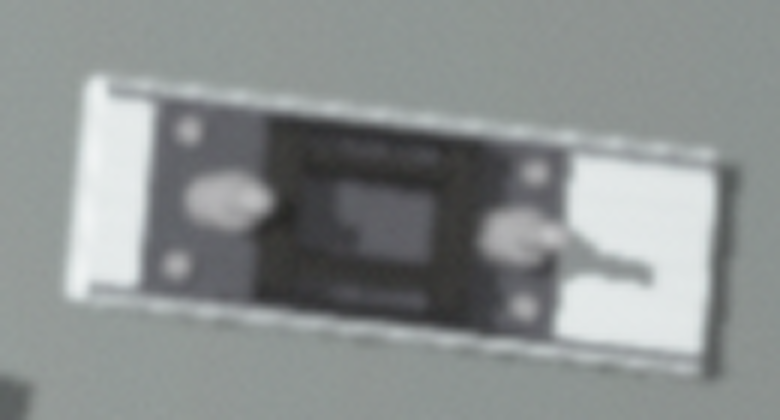

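View pics/sf.png

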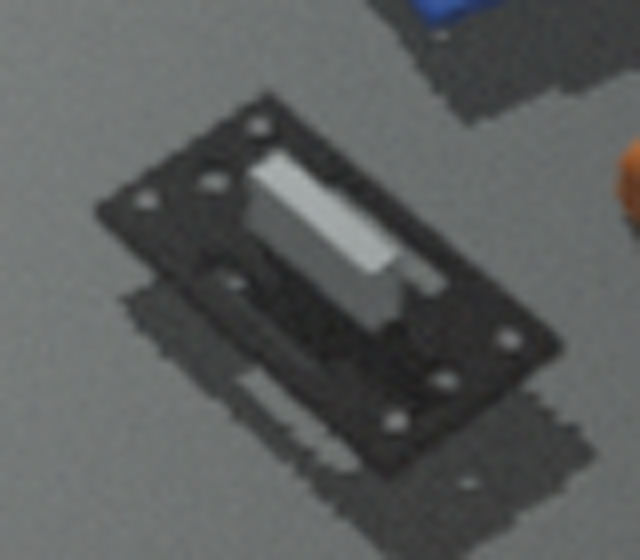

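View pics/sj.png

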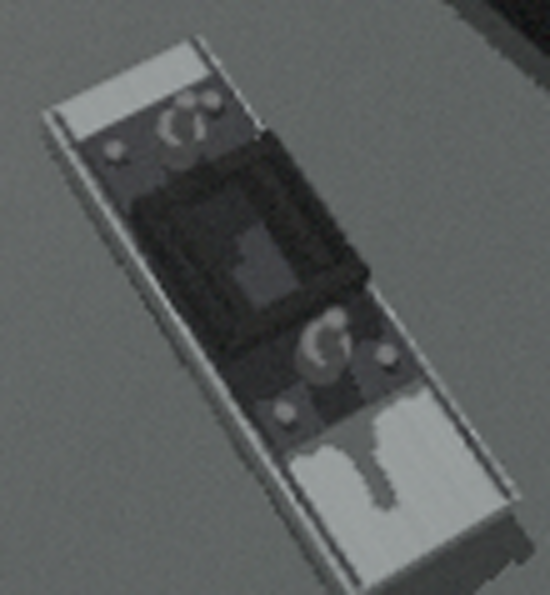

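```bash
cat >> h.py <<'E'
from scipy.spatial.transform import Rotation as R
from scipy.optimize import least_squares
CAM={'top':([[403.65771383,0,279.25607734],[0,403.65771383,214.26828002],[0,0,1]],[-0.05713702,0,0,0,0],[0.49239045,0.24105386,1.0829034],[0.71289385,-0.69981138,0.04176476,-0.01738087]),
'side':([[479.04546004,0,287.12605475],[0,479.04546004,218.29204916],[0,0,1]],[-0.11615324,0,0,0,0],[0.07491182,-0.53104063,1.16902168],[0.90092437,-0.277465,0.09862837,-0.31878032])}
def proj(n,P):
    K,d,e,q=CAM[n]; M=R.from_quat(q).as_matrix()
    rv=cv2.Rodrigues(M.T)[0]; t=-M.T@np.array(e)
    return cv2.projectPoints(np.float64(P).reshape(-1,1,3),rv,t,np.array(K),np.array(d))[0][:,0]
def un(z,x0,y0,k): z=np.float64(z).reshape(-1,2); return (z+.5)/k-.5+[x0,y0]
def place(p,L,z0=0):
    x,y,a=p; L=np.float64(L); c,s=np.cos(a),np.sin(a)
    return np.c_[x+c*L[:,0]-s*L[:,1],y+s*L[:,0]+c*L[:,1],L[:,2]+z0]
def fit(obs,p0,z0=0):  # obs: list (cam, local pts, px)
    f=lambda p:np.concatenate([(proj(n,place(p,L,z0))-px).ravel() for n,L,px in obs])
    r=least_squares(f,p0,x_scale=[.01,.01,.1],loss='soft_l1'); return r.x,f(r.x).reshape(-1,2)
FR=[[.045,.085,.03],[.045,-.085,.03],[-.045,-.085,.03],[-.045,.085,.03],[0,.066,.03],[0,-.066,.03],
[.008,.035,.066],[.008,-.035,.066],[-.008,-.035,.066],[-.008,.035,.066]]
PIN=[[0,.066,.081],[0,-.066,.081],[0,.066,.051],[0,-.066,.051]]
E
python3 - <<'E'
from h import *
np.set_printoptions(precision=4,suppress=True)
tf=un([[90,147],[600,87],[632,350],[120,412],[159,273],[558,228],[242,228],[470,202],[477,258],[250,284]],220,185,8)
sf=un([[268,92],[563,347],[393,475],[97,212],[215,182],[444,380],[280,152],[400,248],[372,274],[248,180]],240,185,8)
tj=un([[258,201],[551,237],[213,198],[506,236]],380,210,6)
sj=un([[187,100],[335,318],[182,130],[325,345]],310,300,5)
for nm,L,t,s,p0 in (('frame',FR,tf,sf,[.48,.27,0]),('pins',PIN,tj,sj,[.4,-.2,0])):
  for o in ([('top',L,t)],[('side',L,s)],[('top',L,t),('side',L,s)]):
    p,r=fit(o,p0); print(nm,[x[0] for x in o],p,'rms',np.sqrt((r**2).mean()));
  print(r)
p,_=fit([('top',PIN,tj),('side',PIN,sj)],[.4,-.2,0])
E
```

```text
frame ['top'] [0.5761 0.2437 0.1369] rms 0.424744407783916
frame ['side'] [0.5757 0.2394 0.142 ] rms 0.46342725214557984
frame ['top', 'side'] [0.5763 0.2424 0.139 ] rms 0.6421210281973156
[[-0.0088 -0.3147]
 [ 0.5836 -0.375 ]
 [ 0.8717  0.6588]
 [ 0.1249  0.7448]
 [ 0.5477  0.106 ]
 [ 0.8015 -0.2472]
 [ 1.1551  0.1074]
 [ 0.1615  0.0892]
 [ 0.0548 -0.6551]
 [ 0.8915 -0.6153]
 [-0.2618 -0.4487]
 [-0.0539 -1.1038]
 [-0.8836 -0.8789]
 [-0.7276 -0.8866]
 [-0.4876 -1.0997]
 [-0.4055 -0.9783]
 [-0.3763 -0.6226]
 [ 0.1455  0.5857]
 [-0.347   0.1476]
 [-0.3505 -1.4358]]
pins ['top'] [ 0.5046 -0.2174 -0.107 ] rms 0.9258057325299025
pins ['side'] [ 0.5041 -0.2247 -0.1075] rms 0.2546593680561767
pins ['top', 'side'] [ 0.5046 -0.2226 -0.1076] rms 1.224898886701767
[[ 0.1445 -0.3159]
 [ 1.2238 -0.0277]
 [ 3.1907  0.3399]
 [ 2.9526  0.1243]
 [-0.3126 -0.5493]
 [-0.3986 -0.3495]
 [-0.4921 -1.1633]
 [-0.2734 -1.0034]]
```

The fits agree to a few mm: the frame is at about (0.576, 0.242), yaw 0.139, and the pins' midpoint at about (0.5045, -0.222), yaw -0.107. First move: over the frame.

```bash
cat >> h.py <<'E'
def go(x,y,z,hy):
    o=bot.get_obs(); M=R.from_quat(o['tool_rot']); 
    m=M.as_matrix(); h=np.arctan2(m[1,1],m[0,1]); d=(hy-h+np.pi/2)%np.pi-np.pi/2
    T=R.from_euler('z',hy if abs((hy-h+np.pi)%(2*np.pi)-np.pi)<2 else hy+np.pi).as_matrix()
    G=np.array([T@[0,1,0],T@[1,0,0],[0,0,-1]]).T  # cols tool x,y,z for tool y heading hy
    rv=(M.inv()*R.from_matrix(G)).as_rotvec()
    D=np.array([x,y,z])-o['eef_pos']
    print('clock',o['clock'],'pos',o['eef_pos'].round(4),'heading',h.round(4),'w',round(o['grip_width'],4),'F',o['ft_force'].round(1),'j',o['joint_pos'].round(2))
    print('shift units (tool now)',(M.inv().apply(D)/.025).round(3),'(after turn)',(G.T@D/.025).round(3),'turn units',(rv/.15).round(3))
E
python3 - <<'E'
from h import *
go(.576,.242,.15,.139)
E
```

```text
clock 0.3 pos [0.1731 0.4689 0.25  ] heading 1.2171 w 0.0856 F [-0.1  0.4 -0.2] j [1.22 0.24 0.   1.34 0.   1.57]
shift units (tool now) [-18.26   -2.927   4.001] (after turn) [-11.219  14.702   3.999] turn units [-5.000e-03  2.000e-03  7.187e+00]
```

```bash
python3 -m handwheel '[{"dx":-0.5,"dy":-0.1},{"dx":-0.9,"dy":-0.15},{"dx":-1,"dy":-0.16},{"dx":-1,"dy":-0.16},{"dx":-1,"dy":-0.16},{"dx":-1,"dy":-0.16},{"dx":-1,"dy":-0.16},{"dx":-1,"dy":-0.16},{"dx":-1,"dy":-0.16},{"dx":-1,"dy":-0.16},{"dx":-1,"dy":-0.16},{"dx":-1,"dy":-0.16}]' 1
python3 -m handwheel '[{"dx":-1,"dy":-0.16},{"dx":-1,"dy":-0.16},{"dx":-1,"dy":-0.16},{"dx":-1,"dy":-0.16},{"dx":-1,"dy":-0.16},{"dx":-1,"dy":-0.16},{"dx":-0.8,"dy":-0.12},{"az":0.8}, {"az":0.9},{"az":0.9},{"az":0.9},{"az":0.9}]'
python3 -m handwheel '[{"az":0.9},{"az":0.9},{"az":0.9},{"az":0.1}]'
python3 - <<'E'
from h import *
go(.576,.242,.15,.139)
E
```

```text
clock 0.3 pos [0.1731 0.4689 0.25  ] heading 1.2171 w 0.0856 F [-0.1  0.4 -0.2] j [1.22 0.24 0.   1.34 0.   1.57]
shift units (tool now) [-18.26   -2.927   4.001] (after turn) [-11.219  14.702   3.999] turn units [-5.000e-03  2.000e-03  7.187e+00]invalid input
invalid input
invalid input
```

```bash
python3 -m handwheel '[{"dx":-0.5,"dy":-0.1,"dz":0,"ax":0,"ay":0,"az":0},{"dx":-0.9,"dy":-0.15,"dz":0,"ax":0,"ay":0,"az":0}]' 1
```

```text
clock: 0.5
eef_pos: [0.2039, 0.4509, 0.2502]
tool_rot: [0.175, 0.985, -0.0, 0.0]
ft_force: [0.6, -0.4, 0.7]
grip_width: 0.0857
```

Every row needs all six keys.

```bash
python3 -m handwheel '[{"dx":-1,"dy":-0.16,"dz":0,"ax":0,"ay":0,"az":0},{"dx":-1,"dy":-0.16,"dz":0,"ax":0,"ay":0,"az":0},{"dx":-1,"dy":-0.16,"dz":0,"ax":0,"ay":0,"az":0},{"dx":-1,"dy":-0.16,"dz":0,"ax":0,"ay":0,"az":0},{"dx":-1,"dy":-0.16,"dz":0,"ax":0,"ay":0,"az":0},{"dx":-1,"dy":-0.16,"dz":0,"ax":0,"ay":0,"az":0},{"dx":-1,"dy":-0.16,"dz":0,"ax":0,"ay":0,"az":0},{"dx":-1,"dy":-0.16,"dz":0,"ax":0,"ay":0,"az":0},{"dx":-1,"dy":-0.16,"dz":0,"ax":0,"ay":0,"az":0},{"dx":-1,"dy":-0.16,"dz":0,"ax":0,"ay":0,"az":0},{"dx":-1,"dy":-0.16,"dz":0,"ax":0,"ay":0,"az":0},{"dx":-1,"dy":-0.16,"dz":0,"ax":0,"ay":0,"az":0}]'
python3 -m handwheel '[{"dx":-1,"dy":-0.16,"dz":0,"ax":0,"ay":0,"az":0},{"dx":-1,"dy":-0.16,"dz":0,"ax":0,"ay":0,"az":0},{"dx":-1,"dy":-0.16,"dz":0,"ax":0,"ay":0,"az":0},{"dx":-1,"dy":-0.16,"dz":0,"ax":0,"ay":0,"az":0},{"dx":-0.8,"dy":-0.12,"dz":0,"ax":0,"ay":0,"az":0},{"dx":0,"dy":0,"dz":0,"ax":0,"ay":0,"az":0.9},{"dx":0,"dy":0,"dz":0,"ax":0,"ay":0,"az":0.9},{"dx":0,"dy":0,"dz":0,"ax":0,"ay":0,"az":0.9},{"dx":0,"dy":0,"dz":0,"ax":0,"ay":0,"az":0.9},{"dx":0,"dy":0,"dz":0,"ax":0,"ay":0,"az":0.9},{"dx":0,"dy":0,"dz":0,"ax":0,"ay":0,"az":0.9},{"dx":0,"dy":0,"dz":0,"ax":0,"ay":0,"az":0.9}]'
python3 -m handwheel '[{"dx":0,"dy":0,"dz":0,"ax":0,"ay":0,"az":0.9},{"dx":0,"dy":0,"dz":0,"ax":0,"ay":0,"az":0}]'
python3 - <<'E'
from h import *
go(.576,.242,.15,.139)
E
```

```text
clock: 1.7
eef_pos: [0.4699, 0.3005, 0.2503]
tool_rot: [0.176, 0.984, -0.0, 0.0]
ft_force: [-0.4, -0.5, 0.1]
grip_width: 0.0853
clock: 2.9
eef_pos: [0.5749, 0.2416, 0.2502]
tool_rot: [0.607, 0.795, -0.0, 0.0]
ft_force: [0.4, 0.1, 0.8]
grip_width: 0.0854
clock: 3.1
eef_pos: [0.5749, 0.2417, 0.2502]
tool_rot: [0.657, 0.754, -0.0, 0.0]
ft_force: [0.0, 0.8, -0.3]
grip_width: 0.0853
clock 3.1 pos [0.5749 0.2417 0.2502] heading 0.1366 w 0.0853 F [ 0.   0.8 -0.3] j [ 0.4   0.49  0.38  1.45 -0.    1.83]
shift units (tool now) [0.007 0.047 4.008] (after turn) [0.005 0.046 4.008] turn units [-0.002  0.002 -0.016]
```

```bash
python3 -m handwheel '[{"dx":0,"dy":0.04,"dz":1,"ax":0,"ay":0,"az":0},{"dx":0,"dy":0,"dz":1,"ax":0,"ay":0,"az":0},{"dx":0,"dy":0,"dz":1,"ax":0,"ay":0,"az":0},{"dx":0,"dy":0,"dz":1,"ax":0,"ay":0,"az":0},{"dx":0,"dy":0,"dz":1,"ax":0,"ay":0,"az":0},{"dx":0,"dy":0,"dz":1,"ax":0,"ay":0,"az":0}, {"dx":0,"dy":0,"dz":0,"ax":0,"ay":0,"az":0}]'
python3 - <<'E'
from h import *
go(.576,.242,.054,.139)
p=snap('side','side2.png'); cv2.imwrite('pics/s2c.png',cv2.resize(p['img'][130:280,180:380,::-1],None,fx=4,fy=4))
E
```

```text
clock: 3.8
eef_pos: [0.5729, 0.241, 0.0961]
tool_rot: [0.656, 0.755, -0.004, -0.002]
ft_force: [-0.1, 0.2, 0.3]
grip_width: 0.0853
clock 3.8 pos [0.5729 0.241  0.0961] heading 0.1391 w 0.0853 F [-0.1  0.2  0.3] j [ 0.4   0.58  0.11  1.11 -0.    1.83]
shift units (tool now) [0.026 0.14  1.684] (after turn) [0.022 0.126 1.685] turn units [-0.054  0.016  0.001]
```

View pics/s2c.png

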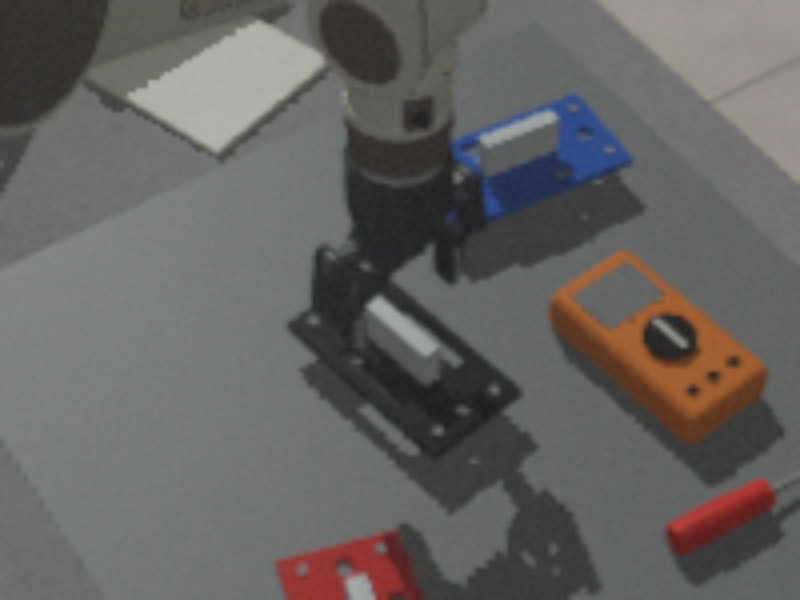

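The picture shows the open jaws straddling the rib, which is at about (405,335) in the crop, and nothing else is touched. Lower and grip.

```bash
python3 -m handwheel '[{"dx":0,"dy":0.1,"dz":0.8,"ax":0,"ay":0,"az":0},{"dx":0,"dy":0,"dz":0.6,"ax":0,"ay":0,"az":0},{"dx":0,"dy":0,"dz":0,"ax":0,"ay":0,"az":0},{"dx":0,"dy":0,"dz":0,"ax":0,"ay":0,"az":0}]'
python3 - <<'E'
from h import *
go(.576,.242,.055,.139)
E
```

```text
clock: 4.25
eef_pos: [0.5789, 0.2433, 0.0668]
tool_rot: [0.657, 0.754, 0.001, 0.0]
ft_force: [0.5, -0.4, 0.7]
grip_width: 0.0853
clock 4.25 pos [0.5789 0.2433 0.0668] heading 0.1376 w 0.0853 F [ 0.5 -0.4  0.7] j [ 0.4   0.62  0.09  1.04 -0.    1.83]
shift units (tool now) [-0.035 -0.124  0.473] (after turn) [-0.035 -0.124  0.474] turn units [ 0.011 -0.003 -0.009]
```

```bash
python3 -m handwheel '[{"dx":-0.04,"dy":-0.12,"dz":0.48,"ax":0,"ay":0,"az":0},{"dx":0,"dy":0,"dz":0,"ax":0,"ay":0,"az":0},{"dx":0,"dy":0,"dz":0,"ax":0,"ay":0,"az":0}]'
python3 -m handwheel '[{"dx":0,"dy":0,"dz":0,"ax":0,"ay":0,"az":0},{"dx":0,"dy":0,"dz":0,"ax":0,"ay":0,"az":0},{"dx":0,"dy":0,"dz":0,"ax":0,"ay":0,"az":0},{"dx":0,"dy":0,"dz":0,"ax":0,"ay":0,"az":0},{"dx":0,"dy":0,"dz":0,"ax":0,"ay":0,"az":0},{"dx":0,"dy":0,"dz":0,"ax":0,"ay":0,"az":0},{"dx":0,"dy":0,"dz":0,"ax":0,"ay":0,"az":0},{"dx":0,"dy":0,"dz":0,"ax":0,"ay":0,"az":0}]' -1
python3 - <<'E'
from h import *
go(.576,.242,.055,.139)
E
```

```text
clock: 4.55
eef_pos: [0.575, 0.2416, 0.0533]
tool_rot: [0.657, 0.754, -0.0, -0.0]
ft_force: [0.6, 0.3, -0.9]
grip_width: 0.0853
clock: 5.35
eef_pos: [0.5756, 0.2418, 0.0535]
tool_rot: [0.657, 0.754, 0.0, 0.0]
ft_force: [0.6, -0.4, -0.0]
grip_width: 0.0148
clock 5.35 pos [0.5756 0.2418 0.0535] heading 0.137 w 0.0148 F [ 0.6 -0.4 -0. ] j [ 0.4   0.62  0.06  1.01 -0.    1.83]
shift units (tool now) [ 0.004  0.018 -0.061] (after turn) [ 0.004  0.018 -0.061] turn units [ 0.004 -0.001 -0.014]
```

Gripped on the rib, width about 15 mm. Lift.

```bash
python3 -m handwheel '[{"dx":0,"dy":0,"dz":-0.4,"ax":0,"ay":0,"az":0},{"dx":0,"dy":0,"dz":-0.8,"ax":0,"ay":0,"az":0},{"dx":0,"dy":0,"dz":-1,"ax":0,"ay":0,"az":0},{"dx":0,"dy":0,"dz":-1,"ax":0,"ay":0,"az":0},{"dx":0,"dy":0,"dz":-1,"ax":0,"ay":0,"az":0},{"dx":0,"dy":0,"dz":-0.8,"ax":0,"ay":0,"az":0},{"dx":0,"dy":0,"dz":0,"ax":0,"ay":0,"az":0}]'
python3 - <<'E'
from h import *
go(.5045,-.2225,.18,-.107)
E
```

```text
clock: 6.05
eef_pos: [0.5767, 0.2424, 0.1817]
tool_rot: [0.657, 0.754, 0.002, 0.001]
ft_force: [0.7, 0.5, -3.9]
grip_width: 0.0153
clock 6.05 pos [0.5767 0.2424 0.1817] heading 0.137 w 0.0153 F [ 0.7  0.5 -3.9] j [0.4  0.52 0.24 1.28 0.   1.83]
shift units (tool now) [-1.8026e+01 -5.3990e+00  1.4000e-02] (after turn) [-18.797  -0.884   0.069] turn units [ 0.034 -0.014  1.627]
```

```bash
python3 -m handwheel '[{"dx":-0.4,"dy":-0.12,"dz":0,"ax":0,"ay":0,"az":0},{"dx":-0.8,"dy":-0.24,"dz":0,"ax":0,"ay":0,"az":0},{"dx":-1,"dy":-0.3,"dz":0,"ax":0,"ay":0,"az":0},{"dx":-1,"dy":-0.3,"dz":0,"ax":0,"ay":0,"az":0},{"dx":-1,"dy":-0.3,"dz":0,"ax":0,"ay":0,"az":0},{"dx":-1,"dy":-0.3,"dz":0,"ax":0,"ay":0,"az":0},{"dx":-1,"dy":-0.3,"dz":0,"ax":0,"ay":0,"az":0},{"dx":-1,"dy":-0.3,"dz":0,"ax":0,"ay":0,"az":0},{"dx":-1,"dy":-0.3,"dz":0,"ax":0,"ay":0,"az":0},{"dx":-1,"dy":-0.3,"dz":0,"ax":0,"ay":0,"az":0},{"dx":-1,"dy":-0.3,"dz":0,"ax":0,"ay":0,"az":0},{"dx":-1,"dy":-0.3,"dz":0,"ax":0,"ay":0,"az":0}]'
python3 -m handwheel '[{"dx":-1,"dy":-0.3,"dz":0,"ax":0,"ay":0,"az":0},{"dx":-1,"dy":-0.3,"dz":0,"ax":0,"ay":0,"az":0},{"dx":-1,"dy":-0.3,"dz":0,"ax":0,"ay":0,"az":0},{"dx":-1,"dy":-0.3,"dz":0,"ax":0,"ay":0,"az":0},{"dx":-1,"dy":-0.3,"dz":0,"ax":0,"ay":0,"az":0},{"dx":-1,"dy":-0.3,"dz":0,"ax":0,"ay":0,"az":0},{"dx":-0.6,"dy":-0.2,"dz":0,"ax":0,"ay":0,"az":0},{"dx":-0.2,"dy":-0.06,"dz":0,"ax":0,"ay":0,"az":0},{"dx":0,"dy":0,"dz":0,"ax":0,"ay":0,"az":0.8},{"dx":0,"dy":0,"dz":0,"ax":0,"ay":0,"az":0.83},{"dx":0,"dy":0,"dz":0,"ax":0,"ay":0,"az":0},{"dx":0,"dy":0,"dz":0,"ax":0,"ay":0,"az":0}]'
python3 - <<'E'
from h import *
go(.5045,-.2225,.18,-.107)
t=snap('top','top3.png');s=snap('side','side3.png')
cv2.imwrite('pics/t3.png',cv2.resize(t['img'][190:300,370:520,::-1],None,fx=5,fy=5,interpolation=2))
cv2.imwrite('pics/s3.png',cv2.resize(s['img'][270:419,290:450,::-1],None,fx=4,fy=4,interpolation=2))
E
```

```text
clock: 7.25
eef_pos: [0.5279, -0.0486, 0.176]
tool_rot: [0.657, 0.754, -0.002, -0.002]
ft_force: [-0.3, 0.1, -3.6]
grip_width: 0.0153
clock: 8.45
eef_pos: [0.5023, -0.2217, 0.1778]
tool_rot: [0.743, 0.669, -0.0, -0.001]
ft_force: [-0.8, 0.5, -3.4]
grip_width: 0.0152
clock 8.45 pos [ 0.5023 -0.2217  0.1778] heading -0.104 w 0.0152 F [-0.8  0.5 -3.4] j [-0.42  0.38  0.    1.2   0.    1.26]
shift units (tool now) [-0.022  0.092 -0.087] (after turn) [-0.022  0.092 -0.086] turn units [-0.007 -0.004  0.02 ]
```

View pics/t3.png

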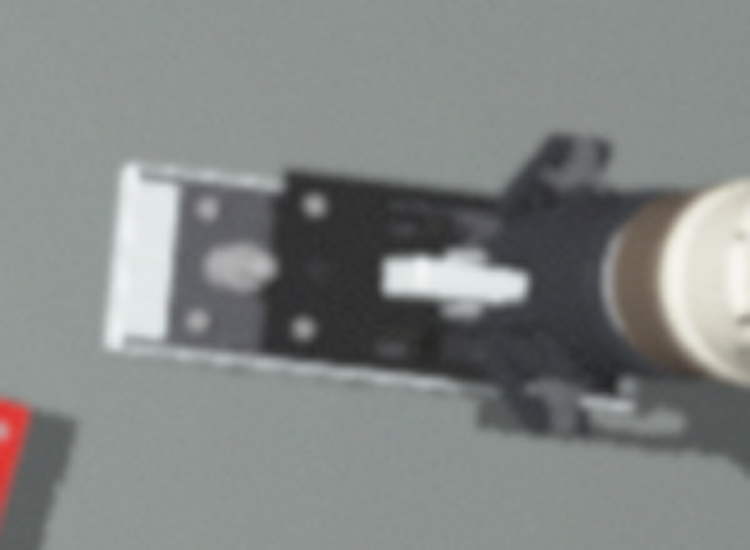

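View pics/s3.png

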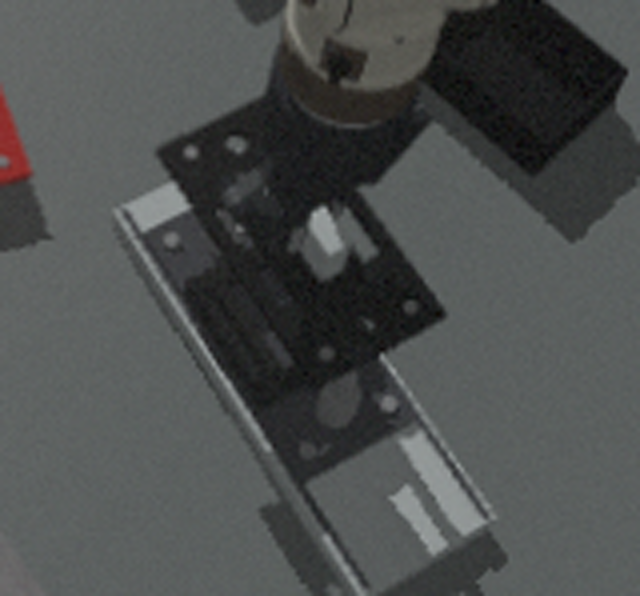

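The frame hangs just over the jig: its near end shows at side crop (365,325), and the -y bolts are visible. I'll measure the frame and the pins in the same cameras, so that calibration errors cancel.

```bash
cat > meas.py <<'E'
from h import *
np.set_printoptions(precision=4,suppress=True)
tf=un([[130,188],[149,364],[588,312],[567,136]],220,185,8); sf=un([[260,125],[148,200],[397,420],[510,340]],240,185,8)
# bolts local |x|,|y| with separate per-camera pose
def bl(q): a,b=q; return [[a,b,.031],[-a,b,.031],[-a,-b,.031],[a,-b,.031]]
f=lambda q:np.concatenate([(proj('top',place(q[2:5],bl(q[:2])))-tf).ravel(),(proj('side',place(q[5:8],bl(q[:2])))-sf).ravel()])
r=least_squares(f,[.03,.07,.576,.242,.139,.576,.242,.139],x_scale=[.01]*8); print('bolts',r.x,r.fun)
a,b=r.x[:2]
E
python3 meas.py
python3 - <<'E'
from h import *
# overlay pins at guess
for n,x0,y0,w,h,k in (('top',380,210,130,70,6),('side',310,300,110,119,5)):
    im=cv2.imread('pics/%s1.png'%n)[y0:y0+h,x0:x0+w]; im=cv2.resize(im,None,fx=k,fy=k,interpolation=2)
    p=[.5045,-.2225,-.1076]
    th=np.linspace(0,2*np.pi,40)
    for sy in (.066,-.066):
        for rr,z,c in ((.006,.079,(0,0,255)),(.012,.051,(0,255,0))):
            P=place(p,np.c_[rr*np.cos(th),sy+rr*np.sin(th),z+0*th])
            q=(proj(n,P)-[x0,y0]+.5)*k-.5
            cv2.polylines(im,[q.round().astype(int)],True,c,1)
    for X,Y in ((.05,.145),(.05,-.145),(-.05,-.145),(-.05,.145)): pass
    cv2.imwrite('pics/ov_%s.png'%n,im)
E
```

```text
bolts [0.0289 0.072  0.5762 0.2441 0.1377 0.5774 0.242  0.1351] [-0.0444  0.0039  0.0631 -0.0492  0.0294 -0.0777 -0.0489  0.1245  0.0314
 -0.0213 -0.0404 -0.0202 -0.0375  0.1549  0.0474 -0.124 ]
```

View pics/ov_top.png

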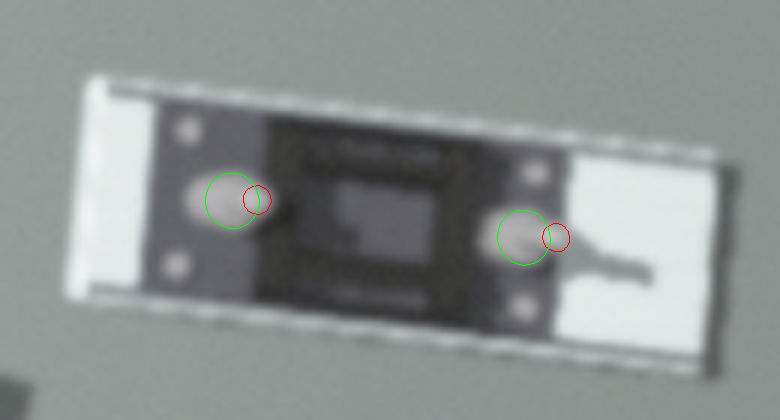

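View pics/ov_side.png

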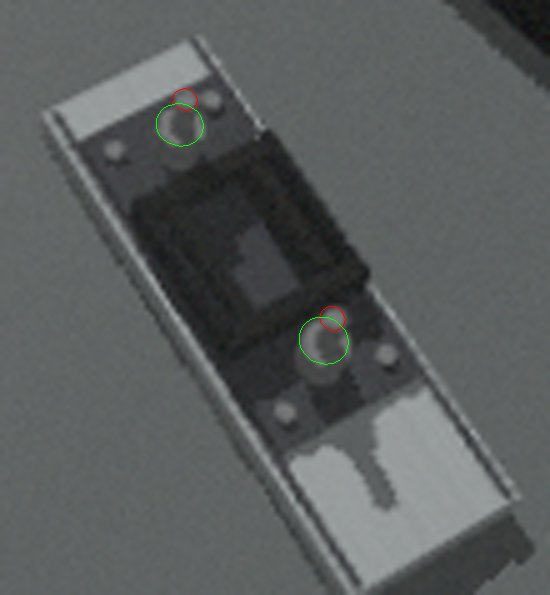

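```bash
cat >> meas.py <<'E'
B=bl((a,b))
z0=.1778-.0535
H=[[0,.066,.03],[0,-.066,.03]]
RB=[[.008,.035,.066],[-.008,.035,.066]]
ft,rt=fit([('top',B[:2]+RB+[[.045,.085,.03],[-.045,.085,.03]],un([[314,205],[303,328],[383,258],[381,298],[285,170],[265,358]],370,190,5))],[.503,-.222,-.104],z0)
fs,rs=fit([('side',[B[1],B[2],B[3],H[1],H[0]],un([[190,152],[326,353],[411,307],[367,325],[236,145]],290,270,4))],[.503,-.222,-.104],z0)
print('held top',ft,rt.ravel());print('held side',fs,rs.ravel())
T=[[0,.066,.080],[0,-.066,.080]]
pt,r1=fit([('top',T,un([[257,200],[553,238]],380,210,6))],[.504,-.222,-.107])
ps,r2=fit([('side',T,un([[187,100],[335,318]],310,300,5))],[.504,-.222,-.107])
print('pins top',pt,r1.ravel(),'side',ps,r2.ravel())
print('diff top',pt-ft,'side',ps-fs)
E
python3 meas.py
```

```text
bolts [0.0289 0.072  0.5762 0.2441 0.1377 0.5774 0.242  0.1351] [-0.0444  0.0039  0.0631 -0.0492  0.0294 -0.0777 -0.0489  0.1245  0.0314
 -0.0213 -0.0404 -0.0202 -0.0375  0.1549  0.0474 -0.124 ]
held top [ 0.501  -0.2162 -0.1252] [-1.1207  0.231  -1.6327  0.0676  6.0519  0.3863  5.7069 -0.6031 -0.0875
 -0.3141 -0.3577  0.1603]
held side [ 0.5028 -0.2218 -0.0983] [ 0.0966  0.5939  0.3829  0.4335  0.101   0.1099 -0.8792 -0.5025  0.1127
 -0.7039]
pins top [ 0.5042 -0.2215 -0.1096] [-0.2651 -0.0249  0.2729  0.0229] side [ 0.505  -0.2237 -0.1044] [-0.0343 -0.067   0.033   0.0591]
diff top [ 0.0032 -0.0052  0.0156] side [ 0.0022 -0.0019 -0.0061]
```

```bash
sed -i 's/RB=\[\[.008,.035,.066\],\[-.008,.035,.066\]\]/RB=[[.008,.035,.03],[-.008,.035,.03]]/' meas.py; python3 meas.py | tail -6
```

```text
held top [ 0.5017 -0.2185 -0.1153] [-0.3206  0.2004 -0.5918  0.0652 -0.0391  0.4656 -0.3006 -0.778   0.6414
 -0.2985  0.7467  0.2209]
held side [ 0.5028 -0.2218 -0.0983] [ 0.0966  0.5939  0.3829  0.4335  0.101   0.1099 -0.8792 -0.5025  0.1127
 -0.7039]
pins top [ 0.5042 -0.2215 -0.1096] [-0.2651 -0.0249  0.2729  0.0229] side [ 0.505  -0.2237 -0.1044] [-0.0343 -0.067   0.033   0.0591]
diff top [ 0.0024 -0.0029  0.0057] side [ 0.0022 -0.0019 -0.0061]
```

Both cameras agree: shift the tool by about (+2.3, -2.4) mm, yaw unchanged. Approach to just above the pins and look again.

Run:
```python
from h import *
go(.5046,-.2241,.126,-.105)
```

```text
clock 8.55 pos [ 0.5024 -0.2219  0.1781] heading -0.105 w 0.0149 F [-0.8  0.1 -3.5] j [-0.42  0.38  0.01  1.2   0.    1.26]
shift units (tool now) [-0.078  0.096  2.082] (after turn) [-0.077  0.095  2.082] turn units [-0.004 -0.003 -0.   ]
```

```bash
python3 -m handwheel '[{"dx":-0.08,"dy":0.1,"dz":0.5,"ax":0,"ay":0,"az":0},{"dx":0,"dy":0,"dz":0.6,"ax":0,"ay":0,"az":0},{"dx":0,"dy":0,"dz":0.6,"ax":0,"ay":0,"az":0},{"dx":0,"dy":0,"dz":0.35,"ax":0,"ay":0,"az":0},{"dx":0,"dy":0,"dz":0,"ax":0,"ay":0,"az":0},{"dx":0,"dy":0,"dz":0,"ax":0,"ay":0,"az":0},{"dx":0,"dy":0,"dz":0,"ax":0,"ay":0,"az":0}]'
python3 - <<'E'
from h import *
go(.5046,-.2241,.126,-.105)
t=snap('top','top4.png');s=snap('side','side4.png')
cv2.imwrite('pics/t4.png',cv2.resize(t['img'][200:290,380:500,::-1],None,fx=6,fy=6,interpolation=2))
cv2.imwrite('pics/s4.png',cv2.resize(s['img'][290:410,310:430,::-1],None,fx=5,fy=5,interpolation=2))
E
```

```text
clock: 9.25
eef_pos: [0.5055, -0.2251, 0.1278]
tool_rot: [0.744, 0.668, 0.0, 0.001]
ft_force: [0.7, 0.4, -4.5]
grip_width: 0.0152
clock 9.25 pos [ 0.5055 -0.2251  0.1278] heading -0.1073 w 0.0152 F [ 0.7  0.4 -4.5] j [-0.42  0.42 -0.06  1.08 -0.    1.26]
shift units (tool now) [ 0.036 -0.039  0.072] (after turn) [ 0.036 -0.038  0.072] turn units [ 0.011  0.004 -0.016]
```

View pics/t4.png

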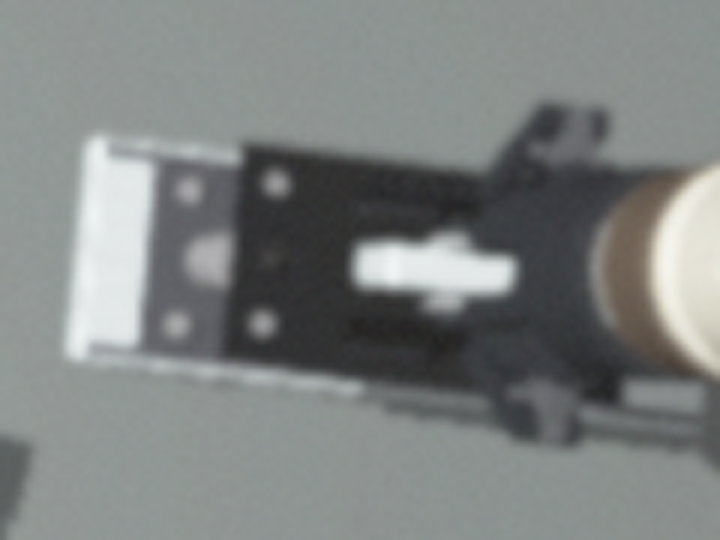

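View pics/s4.png

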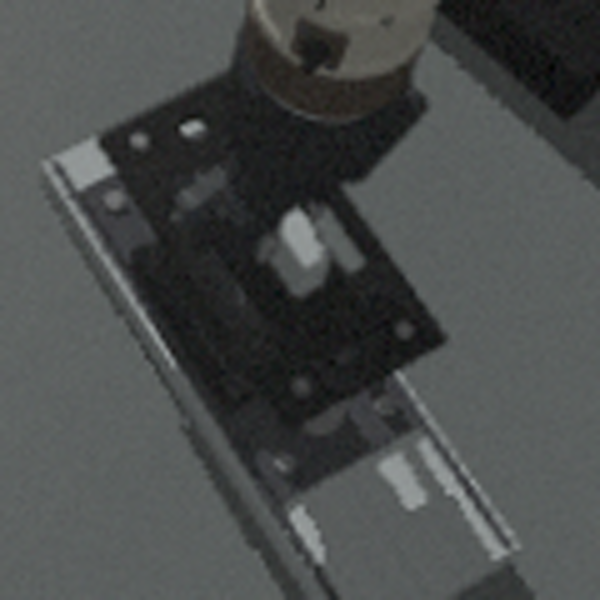

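```bash
cat >> meas.py <<'E'
print('---')
z0=.1278-.0535
ft,rt=fit([('top',B[:2]+RB+[[.045,.085,.03],[-.045,.085,.03]],un([[277,184],[263,324],[358,243],[354,287],[243,143],[217,362]],380,200,6))],[.503,-.222,-.104],z0)
fs,rs=fit([('side',[B[1],B[2],B[3],H[0]],un([[139,141],[302,386],[404,329],[191,129]],310,290,5))],[.503,-.222,-.104],z0)
print('held top',ft,rt.ravel());print('held side',fs,rs.ravel())
print('diff top',pt-ft,'side',ps-fs)
E
python3 meas.py|sed -n '/---/,$p'
```

```text
---
held top [ 0.5054 -0.2228 -0.1073] [-0.4082  0.1717 -0.272   0.0972 -0.4277  0.5542 -0.349  -0.3545  0.6139
 -0.0846  1.484  -0.3439]
held side [ 0.5058 -0.2242 -0.0983] [-0.3403  0.2559  0.0558  0.0896 -0.0941 -0.0271  0.3895 -0.3413]
diff top [-0.0012  0.0013 -0.0023] side [-0.0008  0.0005 -0.0061]
```

Consistent again: correct by (-0.9, +0.9) mm and lower onto the tips in small steps.

```bash
python3 -m handwheel '[{"dx":0.036,"dy":-0.038,"dz":0.2,"ax":0,"ay":0,"az":0.01},{"dx":0,"dy":0,"dz":0.15,"ax":0,"ay":0,"az":0},{"dx":0,"dy":0,"dz":0,"ax":0,"ay":0,"az":0},{"dx":0,"dy":0,"dz":0,"ax":0,"ay":0,"az":0},{"dx":0,"dy":0,"dz":0,"ax":0,"ay":0,"az":0}]'
python3 - <<'E'
from h import *
go(.5046,-.2242,.1115,-.108); print(bot.get_obs()['ft_torque'])
E
```

```text
clock: 9.85
eef_pos: [0.504, -0.2238, 0.1184]
tool_rot: [0.745, 0.668, 0.0, 0.0]
ft_force: [1.2, -0.5, -4.8]
grip_width: 0.0153
clock 9.85 pos [ 0.504  -0.2238  0.1184] heading -0.1089 w 0.0153 F [ 1.2 -0.5 -4.8] j [-0.42  0.43 -0.08  1.06 -0.    1.26]
shift units (tool now) [-0.013  0.024  0.274] (after turn) [-0.013  0.024  0.274] turn units [ 0.001  0.    -0.006]
[-0.04803233 -0.00829869  0.00117314]
```

```bash
python3 -m handwheel '[{"dx":-0.013,"dy":0.02,"dz":0.12,"ax":0,"ay":0,"az":0},{"dx":0,"dy":0,"dz":0.1,"ax":0,"ay":0,"az":0},{"dx":0,"dy":0,"dz":0.1,"ax":0,"ay":0,"az":0},{"dx":0,"dy":0,"dz":0,"ax":0,"ay":0,"az":0},{"dx":0,"dy":0,"dz":0,"ax":0,"ay":0,"az":0}]'
python3 - <<'E'
from h import *
go(.5046,-.2242,.1105,-.108); print(bot.get_obs()['ft_torque'])
E
```

```text
clock: 10.35
eef_pos: [0.5043, -0.2241, 0.1101]
tool_rot: [0.745, 0.668, -0.0, -0.0]
ft_force: [0.4, -0.1, -4.4]
grip_width: 0.0151
clock 10.35 pos [ 0.5043 -0.2241  0.1101] heading -0.109 w 0.0151 F [ 0.4 -0.1 -4.4] j [-0.42  0.44 -0.09  1.04 -0.    1.26]
shift units (tool now) [-0.002  0.014 -0.016] (after turn) [-0.002  0.014 -0.016] turn units [-0.003 -0.001 -0.007]
[-0.04740625  0.01865309  0.03779061]
```

No contact at 0.1101, although plate meeting pin top would be at about 0.1125. The tips may be in. Continue.

```bash
python3 -m handwheel '[{"dx":0,"dy":0.01,"dz":0.08,"ax":0,"ay":0,"az":0},{"dx":0,"dy":0,"dz":0.08,"ax":0,"ay":0,"az":0},{"dx":0,"dy":0,"dz":0.08,"ax":0,"ay":0,"az":0},{"dx":0,"dy":0,"dz":0,"ax":0,"ay":0,"az":0}]'
python3 -c "
from h import *
go(.5046,-.2242,.1105,-.108); print(bot.get_obs()['ft_torque'])"
```

```text
clock: 10.75
eef_pos: [0.5044, -0.2243, 0.1039]
tool_rot: [0.745, 0.667, -0.0, -0.0]
ft_force: [-0.7, -1.3, -4.0]
grip_width: 0.0151
clock 10.75 pos [ 0.5044 -0.2243  0.1039] heading -0.1091 w 0.0151 F [-0.7 -1.3 -4. ] j [-0.42  0.45 -0.1   1.03 -0.    1.26]
shift units (tool now) [ 0.003  0.007 -0.264] (after turn) [ 0.003  0.007 -0.264] turn units [-0.004  0.001 -0.007]
[-0.23151854  0.2122987   0.07916868]
```

```bash
python3 -m handwheel '[{"dx":-0.01,"dy":0,"dz":0.08,"ax":0,"ay":0,"az":0},{"dx":0,"dy":0,"dz":0.08,"ax":0,"ay":0,"az":0},{"dx":0,"dy":0,"dz":0.08,"ax":0,"ay":0,"az":0},{"dx":0,"dy":0,"dz":0.08,"ax":0,"ay":0,"az":0},{"dx":0,"dy":0,"dz":0,"ax":0,"ay":0,"az":0}]'
python3 -c "
from h import *
go(.5046,-.2242,.0825,-.108); print(bot.get_obs()['ft_torque'])"
```

```text
clock: 11.25
eef_pos: [0.5045, -0.2244, 0.0959]
tool_rot: [0.745, 0.668, -0.0, -0.0]
ft_force: [-1.3, -0.9, -3.9]
grip_width: 0.0153
clock 11.25 pos [ 0.5045 -0.2244  0.0959] heading -0.109 w 0.0153 F [-1.3 -0.9 -3.9] j [-0.42  0.46 -0.11  1.01  0.    1.26]
shift units (tool now) [0.007 0.004 0.536] (after turn) [0.007 0.004 0.536] turn units [-0.003 -0.001 -0.007]
[-0.1648212   0.1927588  -0.00290377]
```

```bash
python3 -m handwheel '[{"dx":0,"dy":0,"dz":0.1,"ax":0,"ay":0,"az":0},{"dx":0,"dy":0,"dz":0.1,"ax":0,"ay":0,"az":0},{"dx":0,"dy":0,"dz":0.1,"ax":0,"ay":0,"az":0},{"dx":0,"dy":0,"dz":0,"ax":0,"ay":0,"az":0}]'
python3 -m handwheel '[{"dx":0,"dy":0,"dz":0.1,"ax":0,"ay":0,"az":0},{"dx":0,"dy":0,"dz":0.05,"ax":0,"ay":0,"az":0},{"dx":0,"dy":0,"dz":0,"ax":0,"ay":0,"az":0}]'
python3 -c "
from h import *
go(.5046,-.2242,.0825,-.108); print(bot.get_obs()['ft_torque'])"
```

```text
clock: 11.65
eef_pos: [0.5047, -0.2246, 0.0893]
tool_rot: [0.745, 0.668, 0.0, 0.0]
ft_force: [-2.9, -1.3, 2.4]
grip_width: 0.0152
clock: 11.95
eef_pos: [0.5046, -0.2245, 0.0847]
tool_rot: [0.745, 0.668, -0.0, -0.0]
ft_force: [-1.2, -1.0, -1.3]
grip_width: 0.0153
clock 11.95 pos [ 0.5046 -0.2245  0.0847] heading -0.109 w 0.0153 F [-1.2 -1.  -1.3] j [-0.42  0.47 -0.12  0.98 -0.    1.26]
shift units (tool now) [ 0.011 -0.003  0.087] (after turn) [ 0.011 -0.003  0.087] turn units [-0.001  0.    -0.006]
[-0.17706335  0.48569495  0.17597076]
```

```bash
python3 -m handwheel '[{"dx":0,"dy":0,"dz":0.06,"ax":0,"ay":0,"az":0},{"dx":0,"dy":0,"dz":0,"ax":0,"ay":0,"az":0},{"dx":0,"dy":0,"dz":0,"ax":0,"ay":0,"az":0}]'
python3 -m handwheel '[{"dx":0,"dy":0,"dz":0.06,"ax":0,"ay":0,"az":0},{"dx":0,"dy":0,"dz":0,"ax":0,"ay":0,"az":0},{"dx":0,"dy":0,"dz":0,"ax":0,"ay":0,"az":0}]'
python3 -c "
from h import *
go(.5046,-.2242,.0825,-.108); print(bot.get_obs()['ft_torque'])"
```

```text
clock: 12.25
eef_pos: [0.5046, -0.2244, 0.0831]
tool_rot: [0.745, 0.668, -0.0, -0.0]
ft_force: [-1.3, -1.1, -3.1]
grip_width: 0.0151
clock: 12.55
eef_pos: [0.5047, -0.2244, 0.0824]
tool_rot: [0.745, 0.668, 0.0, 0.0]
ft_force: [-3.2, -0.1, 2.8]
grip_width: 0.0151
clock 12.55 pos [ 0.5047 -0.2244  0.0824] heading -0.1089 w 0.0151 F [-3.2 -0.1  2.8] j [-0.42  0.47 -0.12  0.98  0.    1.26]
shift units (tool now) [ 0.009 -0.006 -0.005] (after turn) [ 0.009 -0.006 -0.005] turn units [ 0.002  0.    -0.006]
[0.10581912 0.75145059 0.19403181]
```

```bash
python3 -m handwheel '[{"dx":0,"dy":0,"dz":0.06,"ax":0,"ay":0,"az":0},{"dx":0,"dy":0,"dz":0,"ax":0,"ay":0,"az":0},{"dx":0,"dy":0,"dz":0,"ax":0,"ay":0,"az":0}]'
python3 -m handwheel '[{"dx":0,"dy":0,"dz":0.06,"ax":0,"ay":0,"az":0},{"dx":0,"dy":0,"dz":0,"ax":0,"ay":0,"az":0},{"dx":0,"dy":0,"dz":0,"ax":0,"ay":0,"az":0}]'
python3 -c "
from h import *
go(.5046,-.2242,.0825,-.108); print(bot.get_obs()['ft_torque'])
t=snap('top','top5.png');s=snap('side','side5.png')
cv2.imwrite('pics/t5.png',cv2.resize(t['img'][200:290,380:500,::-1],None,fx=6,fy=6,interpolation=2))
cv2.imwrite('pics/s5.png',cv2.resize(s['img'][290:410,310:430,::-1],None,fx=5,fy=5,interpolation=2))"
```

```text
clock: 12.85
eef_pos: [0.5047, -0.2244, 0.0823]
tool_rot: [0.745, 0.668, 0.0, 0.0]
ft_force: [-5.4, 1.2, 11.4]
grip_width: 0.0152
clock: 13.15
eef_pos: [0.5048, -0.2244, 0.0823]
tool_rot: [0.745, 0.668, 0.0, 0.001]
ft_force: [-8.1, 2.7, 19.5]
grip_width: 0.0152
clock 13.15 pos [ 0.5048 -0.2244  0.0823] heading -0.1089 w 0.0152 F [-8.1  2.7 19.5] j [-0.42  0.47 -0.13  0.97  0.    1.26]
shift units (tool now) [ 0.009 -0.008 -0.007] (after turn) [ 0.009 -0.008 -0.007] turn units [ 0.013  0.004 -0.006]
[0.5940783  2.09748516 0.25499303]
```

View pics/t5.png

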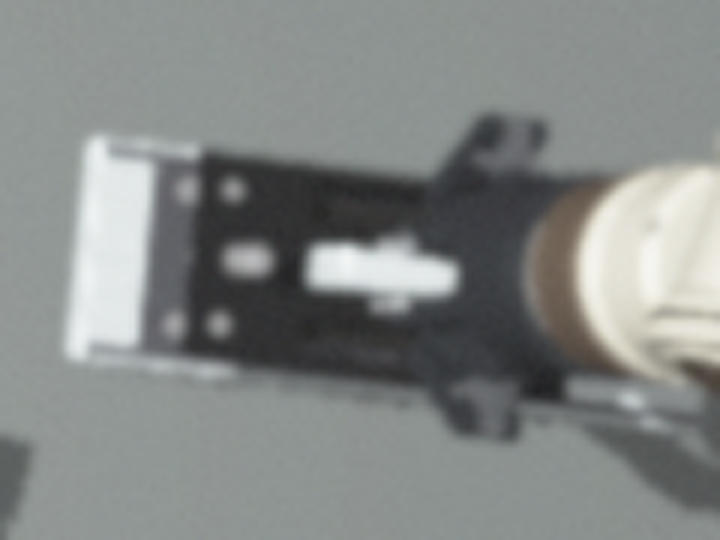

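View pics/s5.png

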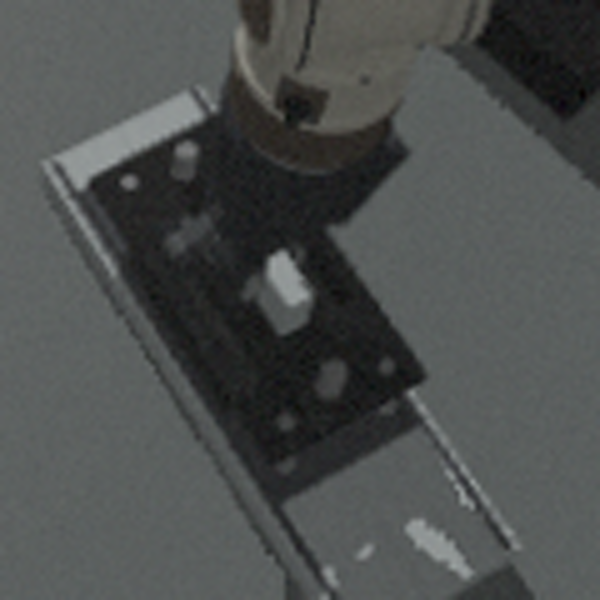

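Both pins come up through their holes (top (247,260); side (185,160) and (332,380)). There is a hard stop at TCP z = 0.0823, against 0.0825 expected for home. Press slightly more, unload, and open.

```bash
python3 -m handwheel '[{"dx":0,"dy":0,"dz":0.05,"ax":0,"ay":0,"az":0},{"dx":0,"dy":0,"dz":0,"ax":0,"ay":0,"az":0},{"dx":0,"dy":0,"dz":0,"ax":0,"ay":0,"az":0}]'
python3 -m handwheel '[{"dx":0,"dy":0,"dz":-0.1,"ax":0,"ay":0,"az":0},{"dx":0,"dy":0,"dz":-0.06,"ax":0,"ay":0,"az":0},{"dx":0,"dy":0,"dz":0,"ax":0,"ay":0,"az":0}]'
python3 -m handwheel '[{"dx":0,"dy":0,"dz":0,"ax":0,"ay":0,"az":0},{"dx":0,"dy":0,"dz":0,"ax":0,"ay":0,"az":0},{"dx":0,"dy":0,"dz":0,"ax":0,"ay":0,"az":0},{"dx":0,"dy":0,"dz":0,"ax":0,"ay":0,"az":0},{"dx":0,"dy":0,"dz":0,"ax":0,"ay":0,"az":0},{"dx":0,"dy":0,"dz":0,"ax":0,"ay":0,"az":0},{"dx":0,"dy":0,"dz":0,"ax":0,"ay":0,"az":0},{"dx":0,"dy":0,"dz":0,"ax":0,"ay":0,"az":0}]' 0.6
```

```text
clock: 13.55
eef_pos: [0.5048, -0.2244, 0.0823]
tool_rot: [0.745, 0.668, 0.001, 0.001]
ft_force: [-10.7, 4.1, 27.0]
grip_width: 0.0155
clock: 13.85
eef_pos: [0.5047, -0.2244, 0.0824]
tool_rot: [0.745, 0.668, 0.0, 0.0]
ft_force: [-4.8, 0.4, 7.2]
grip_width: 0.0153
clock: 14.65
eef_pos: [0.5046, -0.2245, 0.0818]
tool_rot: [0.745, 0.668, 0.0, 0.0]
ft_force: [-0.3, 0.2, -0.1]
grip_width: 0.0679
```

Released with near-zero force. Lift straight up and retreat to the robot's left, so the cameras see the jig.

```bash
python3 -m handwheel '[{"dx":0,"dy":0,"dz":-0.4,"ax":0,"ay":0,"az":0},{"dx":0,"dy":0,"dz":-0.8,"ax":0,"ay":0,"az":0},{"dx":0,"dy":0,"dz":-1,"ax":0,"ay":0,"az":0},{"dx":0,"dy":0,"dz":-1,"ax":0,"ay":0,"az":0},{"dx":0,"dy":0,"dz":-1,"ax":0,"ay":0,"az":0},{"dx":0,"dy":0,"dz":-1,"ax":0,"ay":0,"az":0},{"dx":0,"dy":0,"dz":-0.6,"ax":0,"ay":0,"az":0}]'
python3 -m handwheel '[{"dx":0.5,"dy":-0.2,"dz":0,"ax":0,"ay":0,"az":0},{"dx":1,"dy":-0.3,"dz":0,"ax":0,"ay":0,"az":0},{"dx":1,"dy":-0.3,"dz":0,"ax":0,"ay":0,"az":0},{"dx":1,"dy":-0.3,"dz":0,"ax":0,"ay":0,"az":0},{"dx":1,"dy":-0.3,"dz":0,"ax":0,"ay":0,"az":0},{"dx":1,"dy":-0.3,"dz":0,"ax":0,"ay":0,"az":0},{"dx":1,"dy":-0.3,"dz":0,"ax":0,"ay":0,"az":0},{"dx":1,"dy":-0.3,"dz":0,"ax":0,"ay":0,"az":0},{"dx":1,"dy":-0.3,"dz":0,"ax":0,"ay":0,"az":0},{"dx":1,"dy":-0.3,"dz":0,"ax":0,"ay":0,"az":0},{"dx":0.5,"dy":0,"dz":0,"ax":0,"ay":0,"az":0},{"dx":0,"dy":0,"dz":0,"ax":0,"ay":0,"az":0}]'
python3 -c "
from h import *
t=snap('top','top6.png');s=snap('side','side6.png')
cv2.imwrite('pics/t6.png',cv2.resize(t['img'][200:290,380:510,::-1],None,fx=6,fy=6,interpolation=2))
cv2.imwrite('pics/s6.png',cv2.resize(s['img'][290:410,310:430,::-1],None,fx=5,fy=5,interpolation=2))"
```

```text
clock: 15.35
eef_pos: [0.5054, -0.2248, 0.2301]
tool_rot: [0.745, 0.668, 0.001, 0.002]
ft_force: [0.3, 0.0, -0.4]
grip_width: 0.0686
clock: 16.55
eef_pos: [0.4593, 0.0334, 0.2264]
tool_rot: [0.744, 0.669, -0.0, -0.0]
ft_force: [0.2, -0.1, 0.1]
grip_width: 0.0684
```

View pics/t6.png

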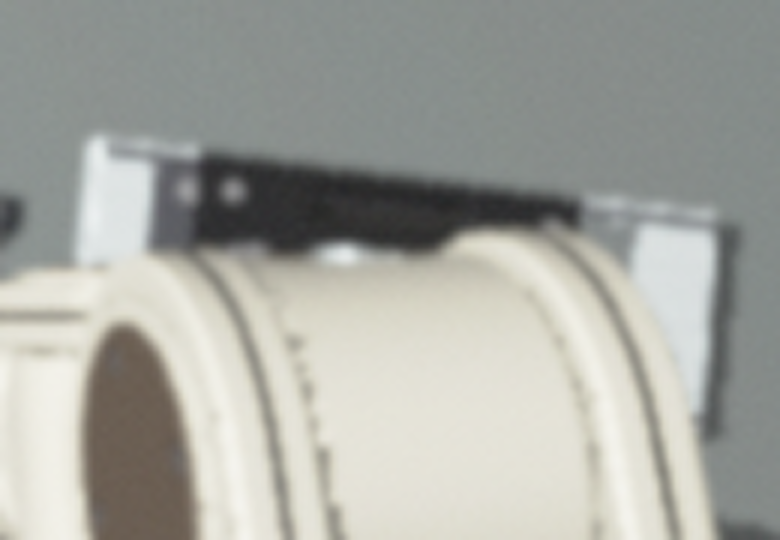

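View pics/s6.png

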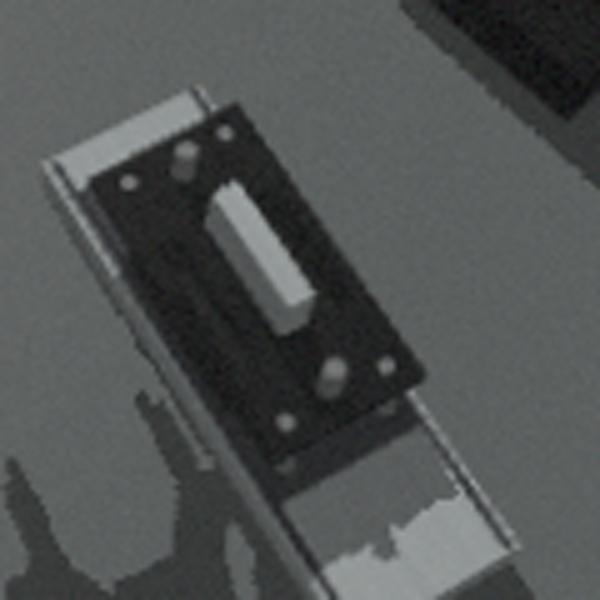

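View pics/top6.png

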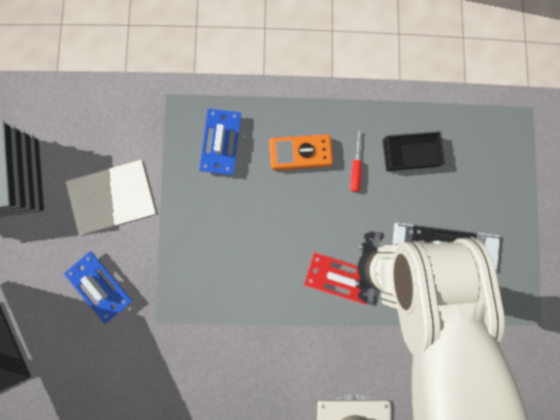

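```bash
cat >> meas.py <<'E'
print('---6')
px=un([[225,133],[129,182],[286,423],[387,366]],310,290,5); tt=un([[232,190]],380,200,6)
p,r=fit([('side',B,px),('top',[B[0]],tt)],[.504,-.224,-.108],.029); print(p,r.ravel())
def g(q):
    L=np.array(B); L=R.from_rotvec([q[4],q[5],0]).apply(L)
    return np.r_[(proj('side',place(q[:3],L,q[3]))-px).ravel(),(proj('top',place(q[:3],L[:1],q[3]))-tt).ravel(),q[4:6]/.05]
r=least_squares(g,[*p,.029,0,0],x_scale=[.01,.01,.1,.01,.1,.1]);print(r.x)
E
python3 meas.py|sed -n '/---6/,$p'
```

```text
---6
[ 0.5056 -0.2235 -0.1036] [-0.1055  0.0377  0.0148  0.0369  0.154  -0.3146 -0.3046 -0.046   0.4398
 -0.0145]
[ 0.5062 -0.2231 -0.102   0.0274  0.0054 -0.003 ]
```

The model for "home and level" (z = 29 mm) fits within 0.45 px. With height and tilt left free, the fit gives 27 mm and tilts under 0.006 rad, which is measurement noise. Bystanders are unmoved and the gripper is clear. Handing in.

```bash
python3 -c "
from workcell import bot
print(bot.job_done())"
```

```text
the job is handed in; nothing more can be done
None
```

The black frame is on the jig, pressed fully home over both pins and released. I handed the job in at about 17 s; no verdict is reported.

**How it went:** I found the frame and pins in both cameras and gripped the frame by its rib. I aligned it above the pins with two camera checks, lowered it, and pressed it into the foam.

**Checks that passed:**
- **Fully home:** it came to a hard stop at tool height 82.3 mm (82.5 mm expected for home) and did not move further under 27 N measured.
- **Seated and level:** both pins stand up through their holes in the side picture. The level, home pose fits within 0.45 px. A fit with height and tilt left free gave 27 mm (29 expected) and a tilt under 0.006 rad, which I take as measurement noise.
- **Nothing else moved:** the meter, screwdriver and tray look unmoved in the last top picture. The open gripper was clear and reading no force.

**Less certain:** in the last top view the arm hid most of the frame, so the level check rests mainly on the side camera. The pressing force read lower than expected until contact with the collars: about 7 N at most with the frame's weight counted, against the 5 to 20 N stated for the foam.

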